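# Set up the nozzle changeover rack in running order

### The job

The four hot-air nozzles stand in the aluminium storage rack, each in the black seat cut to its outline, lined up in the order the rework job will call for them. Move all four into the empty grey changeover rack, one to a bay, in that same left-to-right order (left and right as the robot sees them), each standing upright with its hood flat on the bay floor and let go. Never tip a nozzle over.

Things in the scene. Friction and masses are not known exactly. Their poses are not given: they have to be found in the camera images.
- nozzle_round: Loose steel hot-air nozzle, 64 mm tall, about 0.1 kg, hood down: round hood 42 mm in diameter, 24 mm high, a sloping shoulder up to 30 mm and a plain round collar tube above it, 28 mm in diameter, 30 to 64 mm above the underside: grip it there, from above. Origin: centre of its underside; z up through the collar.
- nozzle_small_square: Loose steel hot-air nozzle, 64 mm tall, about 0.1 kg, hood down: small square hood 34 x 34 mm, 24 mm high, a sloping shoulder up to 30 mm and a plain round collar tube above it, 28 mm in diameter, 30 to 64 mm above the underside: grip it there, from above. Origin: centre of its underside; z up through the collar.
- nozzle_oblong: Loose steel hot-air nozzle, 64 mm tall, about 0.1 kg, hood down: narrow oblong hood, 28 mm (its x) by 54 mm (its y), 24 mm high, a sloping shoulder up to 30 mm and a plain round collar tube above it, 28 mm in diameter, 30 to 64 mm above the underside: grip it there, from above. Origin: centre of its underside; z up through the collar.
- nozzle_large_square: Loose steel hot-air nozzle, 64 mm tall, about 0.1 kg, hood down: large square hood 52 x 52 mm, 24 mm high, a sloping shoulder up to 30 mm and a plain round collar tube above it, 28 mm in diameter, 30 to 64 mm above the underside: grip it there, from above. Origin: centre of its underside; z up through the collar.
- seat_round: Fixed black plastic seat, 78 x 74 mm and 10 mm thick, lying in the storage rack, with a 6 mm deep recess in the outline of the round nozzle (5 mm wider over all; floor 4 mm above the seat's underside). That nozzle starts in it. Origin: centre of its underside, 5 mm above the table; same axes as the storage rack.
- seat_small_square: Fixed black plastic seat, 78 x 74 mm and 10 mm thick, lying in the storage rack, with a 6 mm deep recess in the outline of the small square nozzle (5 mm wider over all; floor 4 mm above the seat's underside). That nozzle starts in it. Origin: centre of its underside, 5 mm above the table; same axes as the storage rack.
- seat_oblong: Fixed black plastic seat, 78 x 74 mm and 10 mm thick, lying in the storage rack, with a 6 mm deep recess in the outline of the oblong nozzle (5 mm wider over all; floor 4 mm above the seat's underside). That nozzle starts in it. Origin: centre of its underside, 5 mm above the table; same axes as the storage rack.
- seat_large_square: Fixed black plastic seat, 78 x 74 mm and 10 mm thick, lying in the storage rack, with a 6 mm deep recess in the outline of the large square nozzle (5 mm wider over all; floor 4 mm above the seat's underside). That nozzle starts in it. Origin: centre of its underside, 5 mm above the table; same axes as the storage rack.
- storage_rack: Fixed bright aluminium channel, 96 x 338 mm, end walls 22 mm high, floor at 5 mm, holding four black seats in a row, centred at y = +120, +40, -40, -120 mm, x = 0; which seat is where varies. It may be the nearer or the farther rack. Origin: centre of its underside, on the table; z up, x away from the robot, y to the robot's left (within 0.12 rad).
- changeover_rack: Fixed grey metal rack, 86 x 356 mm, with four empty bays in a row, centred at y = +120, +40, -40, -120 mm, x = 0. Bay: 78 mm (x) by 76 mm (y) inside, floor at 5 mm, dividers 20 mm high, front and back lips 14 mm; a low brass screw outside each end. Origin: centre of its underside, on the table; z up, x away from the robot, y to the robot's left (within 0.12 rad).
There are look-alikes about, which are no part of the job. Leave any blue look-alike of the nozzle_oblong alone.

How it is judged (in metres and radians):
At the end, for the whole second after the job is handed in: Each nozzle stands in the changeover bay with the same place in the row, from the left, as its own seat has in the storage rack: within 26 mm of the bay centre along and across, underside on the bay floor (1 to 10 mm above the rack underside), upright within 0.1 rad, slower than 0.02 m/s (((y of seat_round in the frame of storage_rack between 0.1 and 0.14 m and y of nozzle_round in the frame of changeover_rack between 0.094 and 0.146 m) or (y of seat_round in the frame of storage_rack between 0.02 and 0.06 m and y of nozzle_round in the frame of changeover_rack between 0.014 and 0.066 m) or (y of seat_round in the frame of storage_rack between -0.06 and -0.02 m and y of nozzle_round in the frame of changeover_rack between -0.066 and -0.014 m) or (y of seat_round in the frame of storage_rack between -0.14 and -0.1 m and y of nozzle_round in the frame of changeover_rack between -0.146 and -0.094 m)) and x of nozzle_round in the frame of changeover_rack between -0.026 and 0.026 m and z of nozzle_round in the frame of changeover_rack between 0.001 and 0.01 m and angle between each of nozzle_round, nozzle_small_square, nozzle_oblong, nozzle_large_square's own z axis and vertical below 0.1 rad and linear speed of each of nozzle_round, nozzle_small_square, nozzle_oblong, nozzle_large_square below 0.02 m/s and ((y of seat_small_square in the frame of storage_rack between 0.1 and 0.14 m and y of nozzle_small_square in the frame of changeover_rack between 0.094 and 0.146 m) or (y of seat_small_square in the frame of storage_rack between 0.02 and 0.06 m and y of nozzle_small_square in the frame of changeover_rack between 0.014 and 0.066 m) or (y of seat_small_square in the frame of storage_rack between -0.06 and -0.02 m and y of nozzle_small_square in the frame of changeover_rack between -0.066 and -0.014 m) or (y of seat_small_square in the frame of storage_rack between -0.14 and -0.1 m and y of nozzle_small_square in the frame of changeover_rack between -0.146 and -0.094 m)) and x of nozzle_small_square in the frame of changeover_rack between -0.026 and 0.026 m and z of nozzle_small_square in the frame of changeover_rack between 0.001 and 0.01 m and ((y of seat_oblong in the frame of storage_rack between 0.1 and 0.14 m and y of nozzle_oblong in the frame of changeover_rack between 0.094 and 0.146 m) or (y of seat_oblong in the frame of storage_rack between 0.02 and 0.06 m and y of nozzle_oblong in the frame of changeover_rack between 0.014 and 0.066 m) or (y of seat_oblong in the frame of storage_rack between -0.06 and -0.02 m and y of nozzle_oblong in the frame of changeover_rack between -0.066 and -0.014 m) or (y of seat_oblong in the frame of storage_rack between -0.14 and -0.1 m and y of nozzle_oblong in the frame of changeover_rack between -0.146 and -0.094 m)) and x of nozzle_oblong in the frame of changeover_rack between -0.026 and 0.026 m and z of nozzle_oblong in the frame of changeover_rack between 0.001 and 0.01 m and ((y of seat_large_square in the frame of storage_rack between 0.1 and 0.14 m and y of nozzle_large_square in the frame of changeover_rack between 0.094 and 0.146 m) or (y of seat_large_square in the frame of storage_rack between 0.02 and 0.06 m and y of nozzle_large_square in the frame of changeover_rack between 0.014 and 0.066 m) or (y of seat_large_square in the frame of storage_rack between -0.06 and -0.02 m and y of nozzle_large_square in the frame of changeover_rack between -0.066 and -0.014 m) or (y of seat_large_square in the frame of storage_rack between -0.14 and -0.1 m and y of nozzle_large_square in the frame of changeover_rack between -0.146 and -0.094 m)) and x of nozzle_large_square in the frame of changeover_rack between -0.026 and 0.026 m and z of nozzle_large_square in the frame of changeover_rack between 0.001 and 0.01 m); the robot touches nothing.
It fails at once if a nozzle is tipped over (leans more than 0.8 rad) (angle between any of nozzle_round, nozzle_small_square, nozzle_oblong, nozzle_large_square's own z axis and vertical above 0.8 rad).
It also fails if it takes over 88 s, if anything falls off the work surface, if the arm or the gripper's body presses on something with over 40 N, if the wrist force passes 120 N, or if a joint passes its speed limit or range.

### The arm

A 6-joint arm with a two-finger parallel gripper is mounted at the origin on the work surface. World frame = base frame: x ahead of the robot, y to its left, z up, the work surface at z = 0. Lengths are in mm, angles in rad, forces in N, time in s.
With the tool pointing down it reaches from about 400 to 925 mm from the base axis. Payload 12.5 kg.
Tool frame: the origin (TCP) lies between the finger pads; the fingertips stand 19 mm ahead of it and the grasp point (between the pads) is the TCP (env.tips_ahead is the distance from the TCP to the fingertips, in mm); z points along the fingers, y is the line along which they close (so a half turn about z gives the same grasp; the last joint's range is limited). The gripper opens to 95 mm and grips with 3 to 60 N. Pads are 20 mm wide; open, the fingers measure 119 mm over their backs; the gripper's body (75 mm by 180 mm) begins 59 mm behind the grasp point.
Start: joints at [-1.415, 0.491, 1.559, -0, 1.092, -0.106], TCP at [161.785, -603.717, 196.361] pointing down, gripper open.
Joint ranges: [-3.1, 3.1], [-0.84, 2.19], [0.05, 2.79], [-1.13, 4.28], [0.06, 2.93], [-2.69, 2.69]. Speed limits (rad/s): [2.22, 2.22, 2.79, 3.14, 3.14, 3.14].

### API

Orientations are given as [roll, pitch, yaw] about the fixed x, y, z axes, in that order (R = Rz(yaw) Ry(pitch) Rx(roll)).
In Python, from cell import env gives the robot as it stands.
- The arm moves only by the shell command python3 -m crank 'ROWS'. ROWS is JSON, a list of rows, each a list of 5 numbers: the shift along the tool's x, y, z in mm, then the turn about the tool's z in degrees, then the finger opening in mm, from 0 to 95.1. In form: [[dx, dy, dz, yaw, grip], ...]. A call has 1 to 10 rows; each row is the pose to reach, as a shift and turn from the pose commanded when the call began, along the tool's axes at that moment; what a row does not reach only later rows make up. A row lasts 1/12 s, in which the tool goes at most 41.7 mm and 7.16 degrees, less where a joint would pass 70% of its speed; a pose out of reach is approached as far as the arm can. A call with a gripper value outside its range is refused whole. The fingers move at their own pace and stop on an object; the grip force is fixed at half the most. Time passes only in rows, so rows that repeat a pose let the fingers close. It gives the time, the measured TCP pose, the force, the opening and the grip force at its end, in the units of the state.
- env.state(): the state, without advancing time (a new reading comes with each control period).
- env.read_camera(name): name is "scene" or "side" or "wrist"; returns a dict with "img" (384x512x3 uint8, blue, green, red), "K" (3x3 intrinsics, pixels), "pose" (4x4, takes a point from camera to world coordinates). Camera axes: x right, y down, z forward; pixel columns grow to the right and rows downward; lengths in mm; the calibration is good to about 2 mm. A picture is of the moment at which its call begins. There is no depth.
- env.job_done(): hands the job in; it is judged then, once.
The state is a dict: "t": time; "joints": joint angles; "qvel": joint speeds; "tau": joint torques, N m; "eef_pos": TCP position; "tcp_rot": TCP orientation; "ft_force": force on the tool from outside, world axes, zero at the start; "moment": the same for the moment, N m; "opening": opening from 0.0 (shut) to 1.0 (fully open); "grip_force": force on a finger pad.
Only numpy, scipy, OpenCV 4.12 (cv2) and the standard library are available. Lean on these libraries where they do the work, as an engineer would, in place of code of your own. Each camera call takes 0.05 s, during which the arm holds its last target. There are 200 camera calls.

## Working session

There is one attempt and no reset: what is moved stays moved. The work goes in short steps, Python scripts to look and compute and a shell command to move; the robot and the scene stay as the last step left them, time stands still between calls to the robot, and variables do not carry over. Pictures are saved under pics/ and viewed, at most 14 in all, crops included, and the job is handed in when it is done.

```bash
mkdir -p pics; ls
python3 - <<'E'
from cell import env
import cv2
for n in("scene","side"):
    c=env.read_camera(n);cv2.imwrite(f"pics/{n}0.png",cv2.resize(c["img"],(800,600),interpolation=cv2.INTER_CUBIC))
    print(n,c["K"].round(1).tolist(),c["pose"].round(3).tolist())
s=env.state();print(s["t"],s["eef_pos"],s["tcp_rot"])
E
```

```text
pics
scene [[397.5, 0.0, 249.6], [0.0, 397.5, 189.6], [0.0, 0.0, 1.0]] [[-0.543, 0.676, -0.499, 899.082], [0.84, 0.433, -0.328, 276.653], [-0.006, -0.597, -0.802, 597.943], [0.0, 0.0, 0.0, 1.0]]
side [[447.5, 0.0, 249.1], [0.0, 447.5, 196.3], [0.0, 0.0, 1.0]] [[-0.825, -0.397, 0.402, 168.818], [-0.565, 0.579, -0.588, 577.295], [0.001, -0.712, -0.702, 683.516], [0.0, 0.0, 0.0, 1.0]]
0.1 [ 161.7505394  -603.45940902  195.82630455] [-3.14059113e+00 -1.03687146e-04  2.61826563e-01]
```

View pics/scene0.png

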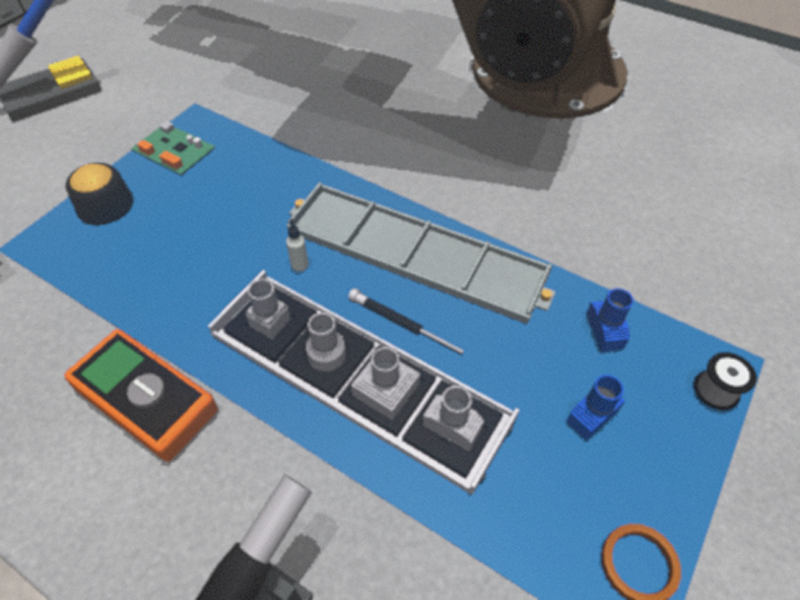

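View pics/side0.png

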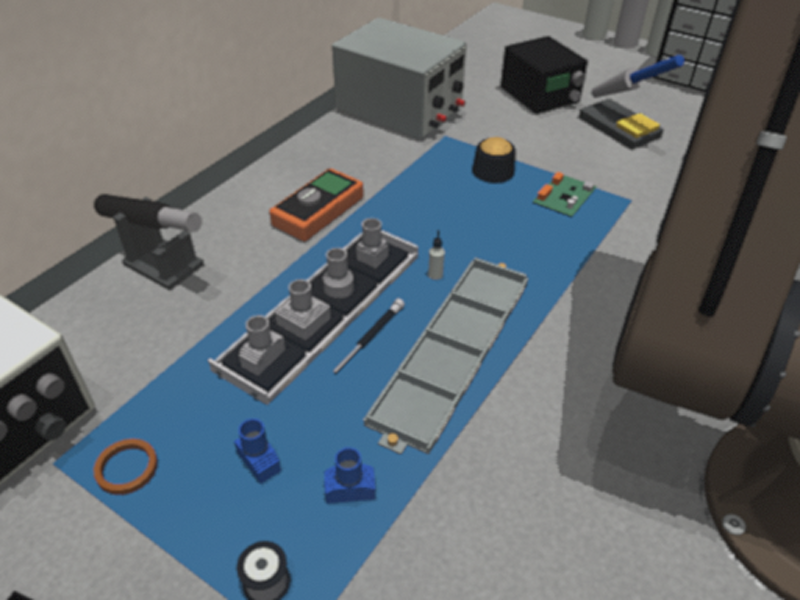

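The row from the robot's left reads oblong, large square, round, small square. Collar tops in the scene picture are at (457,396), (385,353), (322,320) and (263,286). The two blue look-alikes at scene (612,318) and (598,405) are not steel and not in the rack, so I leave them. The grey rack is the nearer one. Next I measure both racks.

```bash
cat > h.py <<'E'
import numpy as np
def ray(c,uv,z,s=1.0):
    K,P=c["K"],c["pose"];d=P[:3,:3]@np.linalg.solve(K,[uv[0]*s,uv[1]*s,1]);o=P[:3,3]
    return (o+d*(z-o[2])/d[2])[:2]
E
python3 - <<'E'
from cell import env
from h import *
S={"scene":[(457,395),(385,353),(322,320),(263,286)],"side":[(258,325),(300,288),(336,257),(372,226)]}
# changeover rack corners +y-near,+y-far,-y-near,-y-far
C={"scene":[(550,266),(527,316),(320,186),(293,224)],"side":[(430,446),(368,420),(526,272),(478,262)]}
for n in S:
    c=env.read_camera(n)
    print(n,"noz",[ray(c,p,73,.64).round().tolist() for p in S[n]])
    q=np.array([ray(c,p,17,.64) for p in C[n]]);d=(q[0]+q[1]-q[2]-q[3])/2
    print(q.round().tolist(),q.mean(0).round(),np.hypot(*d).round(),np.arctan2(-d[0],d[1]).round(3))
E
```

```text
scene noz [[636.0, 178.0], [634.0, 96.0], [636.0, 20.0], [635.0, -59.0]]
[[396.0, 177.0], [478.0, 186.0], [434.0, -140.0], [508.0, -127.0]] [454.  24.] 317.0 0.108
side noz [[632.0, 182.0], [632.0, 102.0], [631.0, 28.0], [630.0, -54.0]]
[[386.0, 178.0], [465.0, 188.0], [429.0, -150.0], [496.0, -130.0]] [444.  22.] 325.0 0.116
```

```bash
python3 -m crank '[[300,-264,-100,0,95],[300,-264,-100,0,95],[300,-264,-100,0,95],[300,-264,-100,0,95],[300,-264,-100,0,95],[300,-264,-100,0,95],[300,-264,-100,0,95],[300,-264,-100,0,95],[300,-264,-100,0,95],[300,-264,-100,0,95]]'
python3 -m crank '[[295,-263,0,0,95],[295,-263,0,0,95],[295,-263,0,0,95],[295,-263,0,0,95],[295,-263,0,0,95],[295,-263,0,0,95],[295,-263,0,0,95],[295,-263,0,7,95],[295,-263,0,14,95],[295,-263,0,15,95]]'
python3 - <<'E'
from cell import env
import cv2
s=env.state();print(s["t"],s["eef_pos"],s["tcp_rot"],s["joints"])
c=env.read_camera("wrist");cv2.imwrite("pics/w1.png",cv2.resize(c["img"],(800,600),interpolation=cv2.INTER_CUBIC))
E
```

```text
t: 1.03
eef_pos: [384.0, -268.9, 297.1]
tcp_rot: [3.141, -0.0, 0.262]
ft_force: [0.9, 0.2, 0.1]
opening: 0.999
grip_force: 0.0
t: 1.87
eef_pos: [601.5, 62.7, 295.9]
tcp_rot: [-3.141, 0.0, -0.006]
ft_force: [0.8, -0.9, -0.2]
opening: 0.999
grip_force: 0.0
1.8667 [601.45104487  62.72000622 295.86505365] [-3.14118748e+00  1.02898213e-04 -5.80670242e-03] [-5.48428598e-03  3.81001838e-01  1.47080594e+00  4.21732821e-04
  1.28988767e+00  1.57100183e+00]
```

View pics/w1.png

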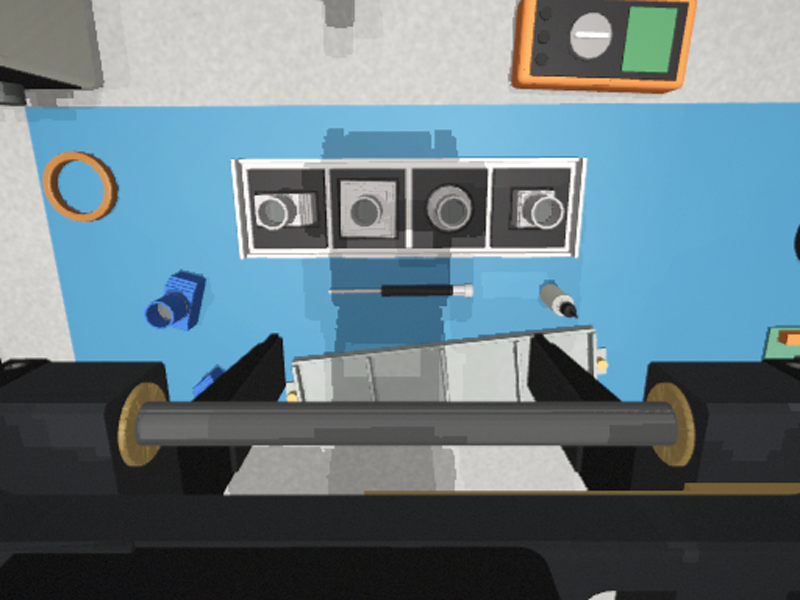

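The wrist view confirms the order from the left: oblong (272,211), large square (367,210), round (454,211), small square (547,212). The empty rack's far edge runs from (294,361) to (593,328).

Run:
```python
from cell import env
from h import *
c=env.read_camera("wrist")
q=np.array([ray(c,p,73,.64) for p in [(272,211),(367,210),(454,211),(547,212)]])
print(q.round(1).tolist())
print("seat row mid",ray(c,(240,207),20,.64),ray(c,(580,207),20,.64))
a,b=[ray(c,p,17,.64) for p in [(294,361),(593,328)]];d=a-b;L=np.hypot(*d);yaw=np.arctan2(-d[0],d[1]);print(a,b,L,yaw)
n=np.array([np.cos(yaw),np.sin(yaw)]);m=(a+b)/2-43*n;print("centre",m)
for y in(120,40,-40,-120):print(y,(m+y*np.array([-np.sin(yaw),np.cos(yaw)])).round(1))
```

```text
[[641.9, 179.4], [642.6, 97.1], [641.7, 21.9], [640.7, -58.7]]
seat row mid [641.53450823 225.3695225 ] [ 641.01052058 -106.14331892]
[478.87105147 183.50653651] [ 515.68355979 -132.48439335] 318.12800651132846 0.11597583688703897
centre [454.56616512  20.53528251]
120 [440.7 139.7]
40 [449.9  60.3]
-40 [459.2 -19.2]
-120 [468.5 -98.7]
```

```bash
python3 -m crank '[[19,-58,80,0,65],[38,-117,185,0,65],[38,-117,185,0,65],[38,-117,185,0,65],[38,-117,185,0,65],[38,-117,185,0,65],[38,-117,185,0,65],[38,-117,185,0,65],[38,-117,185,0,65]]'
python3 - <<'E'
from cell import env
import cv2
s=env.state();print(s["eef_pos"])
c=env.read_camera("wrist");cv2.imwrite("pics/w2.png",cv2.resize(c["img"],(800,600),interpolation=cv2.INTER_CUBIC))
P=c["pose"];import numpy as np
p=P[:3,:3].T@(s["eef_pos"]*[1,1,0]+[0,0,73]-P[:3,3]);p=c["K"]@p;print(p[:2]/p[2]/.64)
E
```

```text
t: 2.72
eef_pos: [638.9, 175.2, 113.5]
tcp_rot: [-3.141, -0.003, -0.001]
ft_force: [0.2, -0.4, -0.2]
opening: 0.686
grip_force: 0.0
[638.8763352  175.21425633 113.49941567]
[403.82852763 318.06452533]
```

View pics/w2.png

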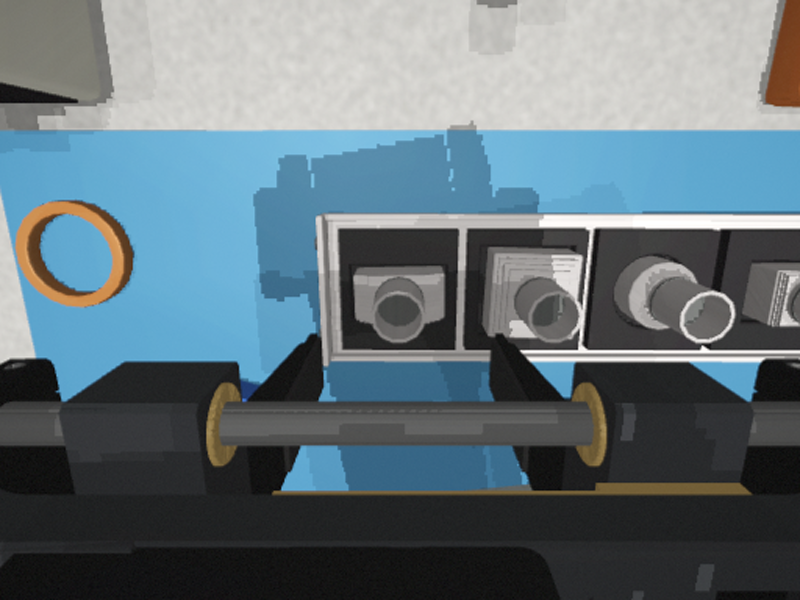

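```bash
python3 -m crank '[[3,-3,20,0,65],[3,-3,40,0,65],[3,-3,51,0,65],[3,-3,51,0,65],[3,-3,51,0,15],[3,-3,51,0,15],[3,-3,51,0,15],[3,-3,51,0,15],[3,-3,51,0,15],[3,-3,51,0,15]]'
python3 -m crank '[[0,0,0,0,15],[0,0,0,0,15],[0,0,0,0,15]]'
```

```text
t: 3.6
eef_pos: [641.2, 179.4, 60.7]
tcp_rot: [-3.142, -0.001, 0.0]
ft_force: [-0.4, 0.6, -0.2]
opening: 0.322
grip_force: 0.0
t: 3.85
eef_pos: [641.1, 179.3, 60.3]
tcp_rot: [3.141, 0.0, 0.0]
ft_force: [-0.2, 0.9, 0.6]
opening: 0.168
grip_force: 0.0
```

Run:
```python
from cell import env
import cv2,numpy as np
a=env.read_camera("scene")["img"][150:342,120:376];b=env.read_camera("side")["img"][120:312,100:356]
cv2.imwrite("pics/c3.png",cv2.resize(np.hstack([a,b]),(800,300),interpolation=cv2.INTER_CUBIC))
s=env.state();print(s["opening"],s["grip_force"],s["eef_pos"])
```

```text
0.15784432236340326 0.0 [641.10297938 179.32697556  60.25684039]
```

View pics/c3.png

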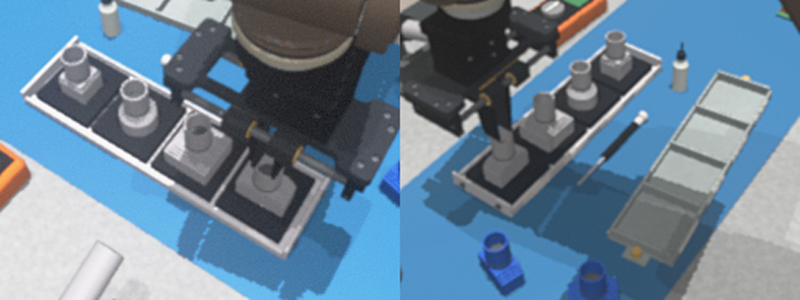

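The fingers shut on nothing, and they look higher than, or behind, the collar. I'll enlarge with the TCP and tip points projected in.

Run:
```python
from cell import env
import cv2,numpy as np
s=env.state();o=[]
for n,(x,y) in {"scene":(230,190),"side":(110,130)}.items():
    c=env.read_camera(n);P=c["pose"];im=c["img"][y:y+120,x:x+80].copy();im=cv2.resize(im,(400,600),interpolation=cv2.INTER_CUBIC)
    for dz,col in((0,(0,0,255)),(-19,(0,255,255))):
        p=c["K"]@(P[:3,:3].T@(s["eef_pos"]+[0,0,dz]-P[:3,3]));p=p[:2]/p[2]
        print(n,p,((p-[x,y])*5));cv2.circle(im,tuple(int(v) for v in (p-[x,y])*5),5,col,-1)
    o.append(im)
cv2.imwrite("pics/c4.png",np.hstack(o))
```

```text
scene [290.77064119 259.63352922] [303.85320593 348.16764611]
scene [289.8088029  265.29481931] [299.04401452 376.47409654]
side [163.23583158 209.75454824] [266.17915788 398.77274122]
side [164.53562895 216.47284263] [272.67814474 432.36421314]
```

View pics/c4.png

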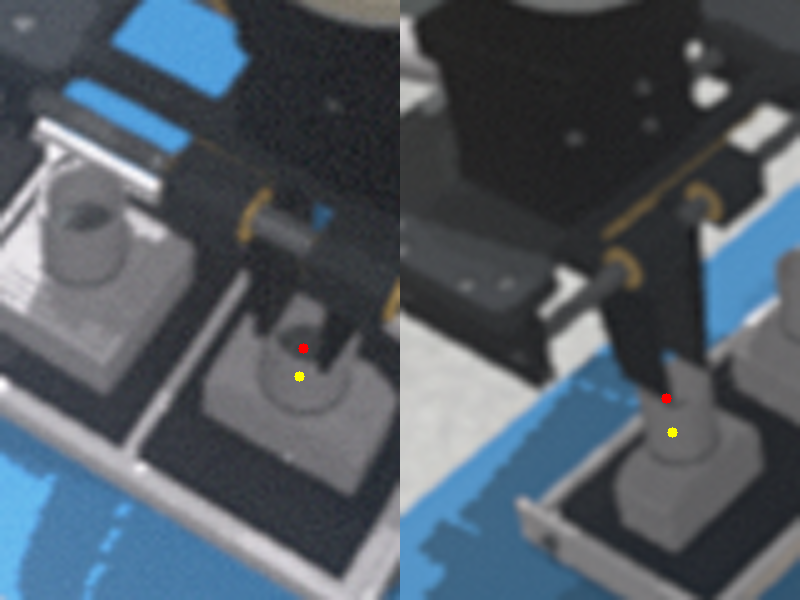

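Run:
```python
from cell import env
import cv2,numpy as np
from scipy.spatial.transform import Rotation as R
s=env.state();c=env.read_camera("wrist");P=c["pose"]
T=R.from_euler("xyz",s["tcp_rot"]).as_matrix()
im=cv2.resize(c["img"],(800,600),interpolation=cv2.INTER_CUBIC)
for v in([0,0,0],[0,0,19],[10,0,19],[-10,0,19],[10,8,19],[10,-8,19]):
    p=c["K"]@(P[:3,:3].T@(s["eef_pos"]+T@v-P[:3,3]));p=p[:2]/p[2]/.64
    print(v,p.round());cv2.circle(im,tuple(int(k) for k in p),3,(0,0,255),-1)
print((T.T@(P[:3,3]-s["eef_pos"])).round(1),(T.T@P[:3,:3]).round(2).tolist(),env.tips_ahead)
cv2.imwrite("pics/w5.png",im)
```

```text
[0, 0, 0] [403. 346.]
[0, 0, 19] [404. 332.]
[10, 0, 19] [403. 311.]
[-10, 0, 19] [404. 352.]
[10, 8, 19] [421. 311.]
[10, -8, 19] [386. 311.]
[  72.6    1.1 -188.8] [[-0.0, -0.97, -0.25], [1.0, -0.0, -0.0], [0.0, -0.25, 0.97]] 19.0
```

View pics/w5.png

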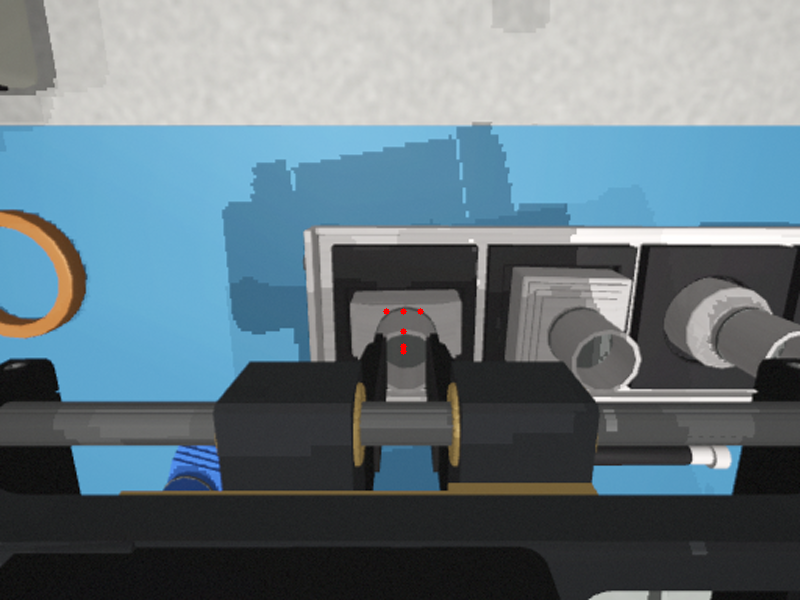

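Run:
```python
from cell import env
import cv2,numpy as np
c=[env.read_camera(n) for n in("scene","side")]
M=[k["K"]@np.linalg.inv(k["pose"])[:3] for k in c]
for n,a,b in[("+y",(295,264.4),(162.6,209)),("-y",(283,257),(170,202))]:
    X=cv2.triangulatePoints(*M,np.float64(a),np.float64(b))[:,0];print(n,(X[:3]/X[3]).round(1))
s=env.state();print(s["joints"].round(3).tolist(),s["ft_force"],s["opening"])
o=[cv2.resize(k["img"][y:y+75,x:x+50],(400,600),interpolation=cv2.INTER_CUBIC) for k,(x,y) in zip(c,((265,225),(135,165)))]
cv2.imwrite("pics/c6.png",np.hstack(o))
```

```text
+y [642.8 183.9  61.7]
-y [642.4 162.9  63.3]
[0.174, 0.694, 1.575, -0.0, 0.872, 1.744] [-0.18642401 -0.43791412 -0.05144383] 0.15930825023949116
```

View pics/c6.png

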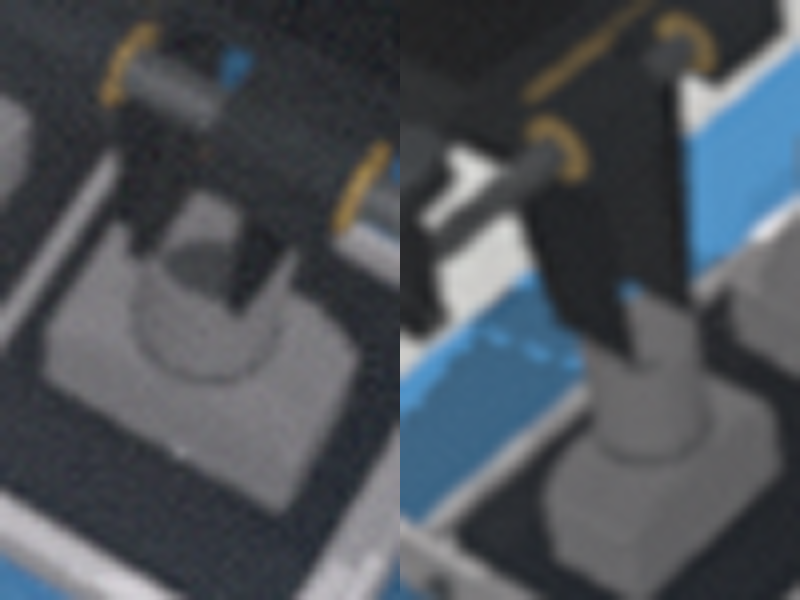

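Run:
```python
from cell import env
import cv2,numpy as np
c=[env.read_camera(n) for n in("scene","side")]
M=[k["K"]@np.linalg.inv(k["pose"])[:3] for k in c]
f=lambda x,y:(265+x/8,225+y/8)
g=lambda x,y:(135+(x-400)/8,165+y/8)
for n,a,b in[("+y mid",f(265,280),g(602,345)),("+y +x",f(235,312),g(570,330)),("+y -x",f(295,250),g(635,360)),("ring",f(205,260),g(650,330))]:
    X=cv2.triangulatePoints(*M,np.float64(a),np.float64(b))[:,0];print(n,(X[:3]/X[3]).round(1))
```

```text
+y mid [640.2 188.6  71.6]
+y +x [649.5 188.3  72. ]
+y -x [630.9 188.8  71.1]
ring [639.  175.2  65.3]
```

The triangulated tips are at z≈72, level with the collar top and about 30 mm above what the readout implies. The fingers closed just over the collar, so the real tips sit about 30 mm higher than stated. I'll open, go lower while watching the force, and close again.

```bash
python3 -m crank '[[0,0,0,0,65],[0,0,-6,0,65],[0,0,-6,0,65],[0,0,-6,0,65],[0,0,-6,0,65],[0,0,-6,0,65],[0,0,-6,0,65],[0,0,-6,0,65]]'
python3 -m crank '[[0,-1,8,0,65],[0,-1,16,0,65],[0,-1,24,0,65],[0,-1,32,0,65],[0,-1,32,0,65]]'
```

```text
t: 4.97
eef_pos: [641.1, 179.3, 66.2]
tcp_rot: [3.141, 0.0, -0.0]
ft_force: [-0.2, 0.4, 0.5]
opening: 0.649
grip_force: 0.0
t: 5.38
eef_pos: [640.1, 180.1, 31.9]
tcp_rot: [3.141, 0.003, -0.0]
ft_force: [-0.2, -0.1, -0.2]
opening: 0.682
grip_force: 0.0
```

```bash
python3 -m crank '[[0,0,0,0,15],[0,0,0,0,15],[0,0,0,0,15],[0,0,0,0,15],[0,0,0,0,15],[0,0,0,0,15],[0,0,0,0,15],[0,0,0,0,15],[0,0,0,0,15],[0,0,0,0,15]]'
```

```text
t: 6.22
eef_pos: [641.2, 180.3, 34.5]
tcp_rot: [3.142, -0.0, -0.0]
ft_force: [-0.1, -1.3, 2.2]
opening: 0.288
grip_force: 30.0
```

Gripped: opening 27 mm, 30 N. Now lift and carry to the leftmost bay.

```bash
python3 -m crank '[[0,0,-25,0,15],[0,0,-55,0,15],[-20,5,-70,0,15],[-55,11,-70,0,15],[-90,18,-70,0,15],[-125,25,-70,0,15],[-160,32,-70,0,15],[-190,37,-70,0,15],[-200,39,-70,0,15],[-200,39,-70,0,15]]'
python3 - <<'E'
from cell import env
import cv2,numpy as np
c=env.read_camera("wrist");cv2.imwrite("pics/w7.png",cv2.resize(c["img"],(800,600),interpolation=cv2.INTER_CUBIC))
E
```

```text
t: 7.05
eef_pos: [439.1, 141.1, 104.6]
tcp_rot: [3.141, 0.001, 0.0]
ft_force: [1.6, 0.2, -1.2]
opening: 0.289
grip_force: 30.0
```

View pics/w7.png

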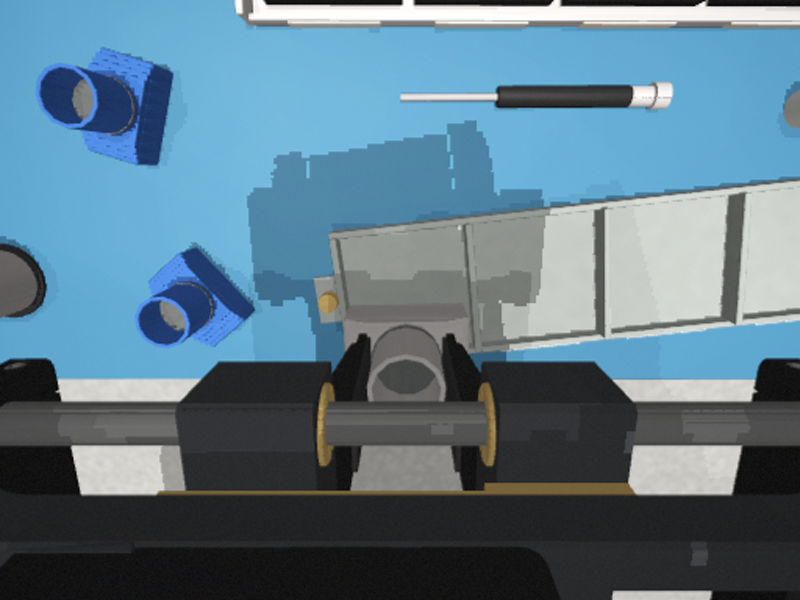

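The nozzle is held upright. Bay 1's far corners are at (334,235) and (466,226); refine from those.

Run:
```python
from cell import env
from h import *
c=env.read_camera("wrist")
a,b,d=[ray(c,p,15,.64) for p in [(334,235),(466,226),(600,210)]];print(a,b,d)
yaw=.112;n=np.array([np.cos(yaw),np.sin(yaw)]);t=np.array([-n[1],n[0]])
for k in range(4): print((b-42*n+(40-80*k)*t).round(1))
```

```text
[477.35495204 182.97430653] [482.66340224 104.73822982] [491.98417239  26.51627213]
[436.5 139.8]
[445.4  60.3]
[454.3 -19.2]
[463.3 -98.7]
```

```bash
python3 -m crank '[[-1,1,25,0,15],[-1,1,50,0,15],[-1,1,64,0,15],[-1,1,70,0,15],[-1,1,73,0,15],[-1,1,73,0,15],[-1,1,73,0,15]]'
```

```text
t: 7.73
eef_pos: [441.0, 140.4, 31.6]
tcp_rot: [-3.142, -0.001, -0.0]
ft_force: [-1.1, 0.1, -1.3]
opening: 0.29
grip_force: 30.0
```

```bash
python3 -m crank '[[0,0,1,0,15],[0,0,1,0,60],[0,0,1,0,60],[0,0,1,0,60],[0,0,1,0,60],[0,0,1,0,60],[0,0,-30,0,60],[0,0,-70,0,60],[0,0,-80,0,60],[0,0,-80,0,60]]'
python3 -m crank '[[35,7,0,0,60],[75,15,0,0,60],[115,23,0,0,60],[155,31,0,0,60],[190,39,0,0,60],[201,42,0,0,60],[201,42,0,0,60],[201,42,0,0,60]]'
python3 - <<'E'
from cell import env
import cv2,numpy as np
c=env.read_camera("wrist");cv2.imwrite("pics/w8.png",cv2.resize(c["img"],(800,600),interpolation=cv2.INTER_CUBIC))
s=env.state();P=c["pose"];p=c["K"]@(P[:3,:3].T@(s["eef_pos"]*[1,1,0]+[0,0,73]-P[:3,3]));print(p[:2]/p[2]/.64)
E
```

```text
t: 8.57
eef_pos: [441.4, 140.6, 114.0]
tcp_rot: [-3.141, -0.005, 0.0]
ft_force: [-0.4, -0.2, 0.0]
opening: 0.631
grip_force: 0.0
t: 9.23
eef_pos: [640.3, 98.1, 109.6]
tcp_rot: [3.141, 0.003, -0.001]
ft_force: [-0.8, 0.6, -0.2]
opening: 0.632
grip_force: 0.0
[403.08469317 320.99490999]
```

View pics/w8.png

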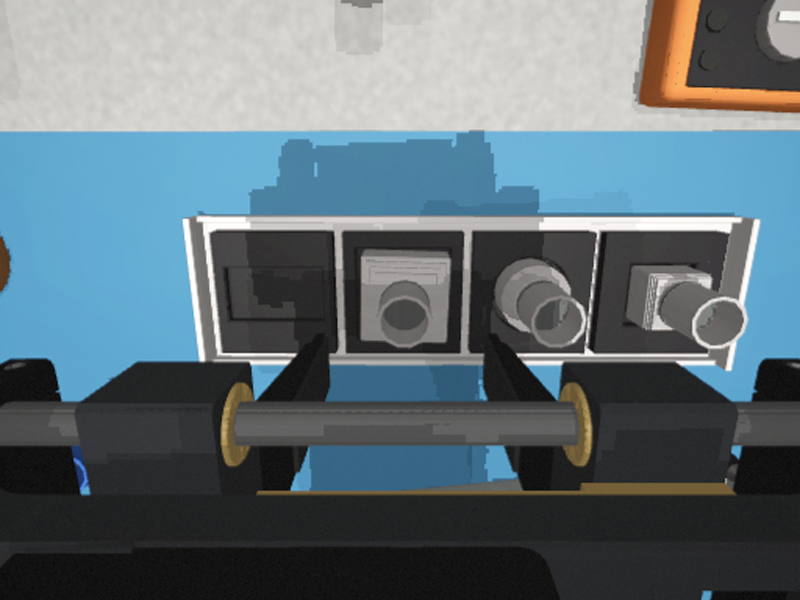

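The large square's collar (405,320) is on the TCP axis (403,321), and the oblong's seat is empty. Descend and grip.

```bash
python3 -m crank '[[1,0,30,0,60],[1,0,55,0,60],[1,0,75,0,60],[1,0,75,0,15],[1,0,75,0,15],[1,0,75,0,15],[1,0,75,0,15],[1,0,75,0,15],[1,0,75,0,15],[1,0,75,0,15]]'
```

```text
t: 10.12
eef_pos: [642.6, 98.5, 37.4]
tcp_rot: [-3.141, -0.002, -0.0]
ft_force: [-0.6, 1.9, 7.2]
opening: 0.286
grip_force: 30.0
```

```bash
python3 -m crank '[[0,0,-25,0,15],[0,0,-55,0,15],[-20,5,-70,0,15],[-55,11,-70,0,15],[-90,18,-70,0,15],[-125,25,-70,0,15],[-160,32,-70,0,15],[-185,37,-70,0,15],[-194,39,-70,0,15],[-194,39,-70,0,15]]'
python3 -m crank '[[-1,0,25,0,15],[-1,0,50,0,15],[-1,0,64,0,15],[-1,0,70,0,15],[-1,0,73,0,15],[-1,0,73,0,15],[-1,0,73,0,15]]'
```

```text
t: 10.95
eef_pos: [446.6, 59.1, 106.7]
tcp_rot: [3.141, 0.0, -0.0]
ft_force: [0.8, 0.7, -1.8]
opening: 0.29
grip_force: 30.0
t: 11.53
eef_pos: [448.3, 59.4, 33.7]
tcp_rot: [3.141, -0.001, 0.0]
ft_force: [-0.2, -0.2, -1.3]
opening: 0.289
grip_force: 30.0
```

```bash
python3 -m crank '[[0,0,0.5,0,15],[0,0,0.5,0,60],[0,0,0.5,0,60],[0,0,0.5,0,60],[0,0,0.5,0,60],[0,0,0.5,0,60],[0,0,-30,0,60],[0,0,-70,0,60],[0,0,-78,0,60],[0,0,-78,0,60]]'
python3 -m crank '[[35,7,0,0,60],[75,15,0,0,60],[115,23,0,0,60],[155,31,0,0,60],[185,37,0,0,60],[193,38,0,0,60],[193,38,0,0,60],[193,38,0,0,60]]'
python3 - <<'E'
from cell import env
import cv2,numpy as np
c=env.read_camera("wrist");cv2.imwrite("pics/w9.png",cv2.resize(c["img"],(800,600),interpolation=cv2.INTER_CUBIC))
s=env.state();P=c["pose"];p=c["K"]@(P[:3,:3].T@(s["eef_pos"]*[1,1,0]+[0,0,73]-P[:3,3]));print(p[:2]/p[2]/.64)
E
```

```text
t: 12.37
eef_pos: [448.3, 59.3, 113.5]
tcp_rot: [3.141, -0.005, 0.0]
ft_force: [-0.5, -0.2, -0.2]
opening: 0.635
grip_force: 0.0
t: 13.03
eef_pos: [638.7, 21.5, 109.5]
tcp_rot: [-3.141, 0.003, -0.0]
ft_force: [0.3, 0.0, -0.2]
opening: 0.631
grip_force: 0.0
[403.41364482 320.59770138]
```

View pics/w9.png

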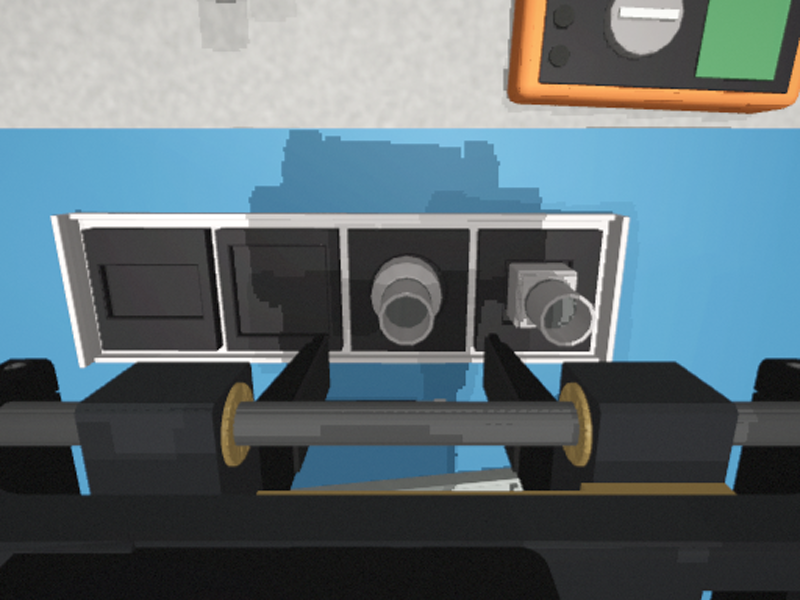

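The round nozzle's collar is at (407,318), about 2 mm right of and 1 mm beyond the TCP axis. Correct for that and grip.

```bash
python3 -m crank '[[2,2,30,0,60],[2,2,55,0,60],[2,2,74,0,60],[2,2,74,0,15],[2,2,74,0,15],[2,2,74,0,15],[2,2,74,0,15],[2,2,74,0,15],[2,2,74,0,15],[2,2,74,0,15]]'
```

```text
t: 13.92
eef_pos: [642.6, 19.3, 38.3]
tcp_rot: [3.141, -0.002, -0.0]
ft_force: [-0.7, 0.3, 6.8]
opening: 0.287
grip_force: 29.9
```

```bash
python3 -m crank '[[0,0,-25,0,15],[0,0,-55,0,15],[-20,5,-70,0,15],[-55,11,-70,0,15],[-90,18,-70,0,15],[-125,25,-70,0,15],[-160,32,-70,0,15],[-180,37,-70,0,15],[-187,38,-70,0,15],[-187,38,-70,0,15]]'
python3 -m crank '[[-1,0,25,0,15],[-1,0,50,0,15],[-1,0,64,0,15],[-1,0,70,0,15],[-1,0,73,0,15],[-1,0,73,0,15],[-1,0,73,0,15]]'
```

```text
t: 14.75
eef_pos: [454.5, -18.9, 107.8]
tcp_rot: [3.141, -0.0, -0.001]
ft_force: [0.5, -0.6, 0.6]
opening: 0.286
grip_force: 29.9
t: 15.33
eef_pos: [455.3, -18.6, 34.7]
tcp_rot: [3.141, -0.001, 0.0]
ft_force: [0.6, 0.1, -1.4]
opening: 0.291
grip_force: 29.9
```

```bash
python3 -m crank '[[0,0,0.5,0,15],[0,0,0.5,0,60],[0,0,0.5,0,60],[0,0,0.5,0,60],[0,0,0.5,0,60],[0,0,0.5,0,60],[0,0,-30,0,60],[0,0,-70,0,60],[0,0,-78,0,60],[0,0,-78,0,60]]'
python3 -m crank '[[35,7,0,0,60],[75,15,0,0,60],[115,23,0,0,60],[155,31,0,0,60],[180,39,0,0,60],[186,41,0,0,60],[186,41,0,0,60],[186,41,0,0,60]]'
python3 - <<'E'
from cell import env
import cv2,numpy as np
c=env.read_camera("wrist");cv2.imwrite("pics/w10.png",cv2.resize(c["img"],(800,600),interpolation=cv2.INTER_CUBIC))
s=env.state();P=c["pose"];p=c["K"]@(P[:3,:3].T@(s["eef_pos"]*[1,1,0]+[0,0,73]-P[:3,3]));print(p[:2]/p[2]/.64)
E
```

```text
t: 16.17
eef_pos: [455.3, -18.9, 114.5]
tcp_rot: [3.141, -0.005, 0.0]
ft_force: [0.1, 0.3, -0.5]
opening: 0.629
grip_force: 0.0
t: 16.83
eef_pos: [638.7, -59.4, 110.5]
tcp_rot: [-3.141, 0.003, -0.0]
ft_force: [-0.8, 0.4, 0.6]
opening: 0.63
grip_force: 0.0
[403.48134464 319.80721327]
```

View pics/w10.png

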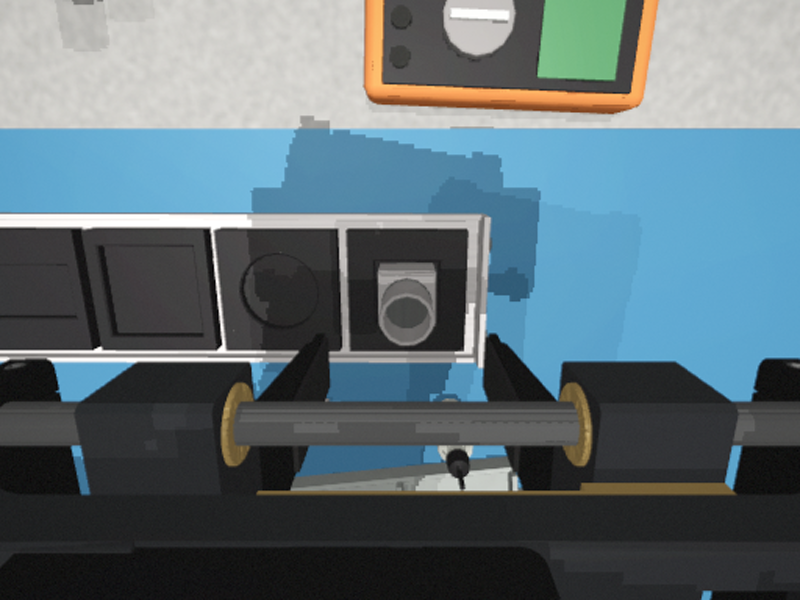

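Collar at (407,313): 3 mm beyond and 2 mm right of the axis. A dropper bottle at (452,440) stands in the way of the carry, so this one goes over it, lifted higher.

```bash
python3 -m crank '[[3,2,30,0,60],[3,2,55,0,60],[3,2,74,0,60],[3,2,74,0,15],[3,2,74,0,15],[3,2,74,0,15],[3,2,74,0,15],[3,2,74,0,15],[3,2,74,0,15],[3,2,74,0,15]]'
```

```text
t: 17.72
eef_pos: [643.6, -61.7, 39.4]
tcp_rot: [3.141, -0.002, -0.0]
ft_force: [-0.3, 1.4, 6.8]
opening: 0.29
grip_force: 29.9
```

```bash
python3 -m crank '[[0,0,-35,0,15],[0,0,-75,0,15],[0,0,-115,0,15],[-35,8,-125,0,15],[-75,16,-125,0,15],[-115,24,-125,0,15],[-150,32,-125,0,15],[-172,36,-125,0,15],[-178,37,-125,0,15],[-178,37,-125,0,15]]'
python3 -m crank '[[-1,0,30,0,15],[-1,0,65,0,15],[-1,0,100,0,15],[-1,0,120,0,15],[-1,0,126,0,15],[-1,0,128,0,15],[-1,0,128,0,15],[-1,0,128,0,15]]'
```

```text
t: 18.55
eef_pos: [464.2, -98.9, 163.9]
tcp_rot: [3.141, -0.001, -0.001]
ft_force: [0.8, 0.3, -0.7]
opening: 0.289
grip_force: 29.9
t: 19.22
eef_pos: [465.4, -98.7, 35.6]
tcp_rot: [3.141, -0.001, 0.001]
ft_force: [-0.2, -0.2, -0.8]
opening: 0.285
grip_force: 29.9
```

Release, rise and back off for a final look.

```bash
python3 -m crank '[[0,0,0,0,15],[0,0,0,0,60],[0,0,0,0,60],[0,0,0,0,60],[0,0,0,0,60],[0,0,0,0,60],[0,0,-30,0,60],[0,0,-70,0,60],[0,0,-110,0,60],[0,0,-150,0,60]]'
python3 -m crank '[[0,40,-100,0,60],[0,80,-100,0,60],[0,120,-100,0,60],[0,160,-100,0,60],[0,200,-100,0,60],[0,240,-100,0,60],[0,240,-100,0,60],[0,240,-100,0,60]]'
python3 - <<'E'
from cell import env
import cv2,numpy as np
a=env.read_camera("scene")["img"][90:282,140:396];b=env.read_camera("side")["img"][130:322,190:446]
cv2.imwrite("pics/f.png",cv2.resize(np.hstack([a,b]),(800,300),interpolation=cv2.INTER_CUBIC))
E
```

```text
t: 20.05
eef_pos: [463.6, -98.5, 187.1]
tcp_rot: [-3.141, 0.001, -0.0]
ft_force: [0.8, 0.1, 0.2]
opening: 0.631
grip_force: 0.0
t: 20.72
eef_pos: [463.5, -343.8, 284.9]
tcp_rot: [3.14, 0.0, -0.004]
ft_force: [-0.2, 0.7, -0.1]
opening: 0.632
grip_force: 0.0
```

View pics/f.png

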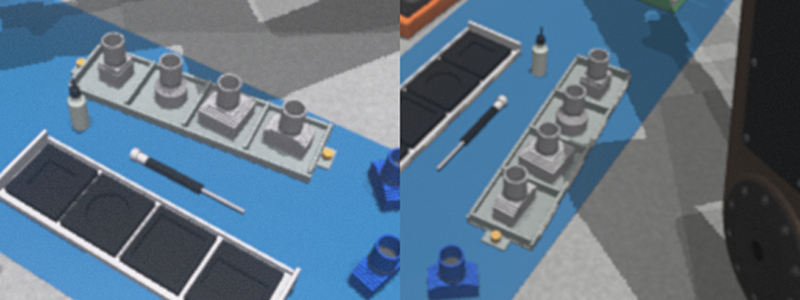

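All four stand upright and centred in their bays. From the robot's left they are oblong, large square, round, small square. The bottle, screwdriver and blue parts are undisturbed.

```bash
python3 -c "
from cell import env
print(env.job_done())"
```

```text
the job is handed in; nothing more can be done
None
```

All four nozzles are upright in the changeover rack in the same left-to-right order (oblong, large square, round, small square), released and handed in at about 21 s; the hand-in returned no verdict.

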